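# Thread two keyed spacers onto a standing arbor, thick one first

## Task

Thread the two keyed spacers onto the standing arbor, the thick one first and the thin one on top of it, each turned under a light press until its keyways slip over the arbor's keys and then lowered gently until it sits flat and fully home. Don't force anything (stay well under 30 N), and leave the plain ring and everything else on the bench where it is.

Things in the scene. Friction and masses are not known exactly. Their poses are not given: they have to be found in the camera images.
- stand: Round grey stand screwed to the bench: foot 96 mm across and 12 mm thick at the rim, with two screw heads along its x axis, and a boss 54 mm across whose flat top (the seat) is 30 mm above the bench. It carries the steel arbor. Origin on the axis at the bench; z up along the arbor.
- seat (a point): Centre of the boss's flat top, axes as the stand. The arbor rises 52 mm from here: diameter 20 mm up to 44 mm, then a nose tapering to 11 mm across. Two diametral keys run up the shaft from the seat to 36 mm above it, each 6 mm wide, reaching 14 mm from the axis, flat on top.
- key_top (a point): Point on the arbor's axis level with the flat tops of the keys, 36 mm above the seat; axes as the stand, NOT as the keys: the line through the keys is turned about z by an unreported angle between -0.75 and +0.75 rad from the stand's x. A stiff brake (1.5 N m) holds the arbor. A spacer rests on the key tops until turned to within about 0.08 rad of the keys; then it can go down.
- tip (a point): Top end of the arbor, 52 mm above the seat on its axis; axes as the stand.
- thick_spacer: Aluminium ring, 56 mm outside diameter, 20 mm thick, smooth outside, about 0.16 kg, lying flat. Bore 22.4 mm with two keyways facing each other, 8.4 mm wide, their floors 15.6 mm from the axis, cut right through. Origin at the centre of the underside; the keyways lie along its +x and -x; z along its axis. It may be gripped across any diameter.
- thin_spacer: Aluminium ring, 46 mm outside diameter, 12 mm thick, about 0.08 kg, same bore and keyways as the thick spacer. Origin at the centre of the underside; the keyways lie along its +x and -x; z along its axis.
- plain_ring: Plain aluminium ring with a round 28 mm bore and no keyways, 50 mm outside diameter, 15 mm thick; not part of the job. Origin at the centre of the underside.
- flux_pot: Small round tin with yellow lid, 41 mm across, 22 high; a bystander, origin at the centre of its underside.
- solder_reel: Reel of solder, 60 mm across, 29 high, lying behind the stand; a bystander, origin at the centre of its underside.
Not all that is in view belongs to the job. Leave any brown or pink look-alike of the thin_spacer alone.

How it is judged:
By the outcome, as a careful person would: the job done as asked, in the order asked, and still so for the second after the job is handed in, with the robot touching nothing.
It also fails if it takes over 67 s, if anything falls off the work surface, if the arm or the gripper's body presses on something with over 40 N, if the wrist force passes 120 N, or if a joint passes its speed limit or range.

## Robot

A 6-joint arm with a two-finger parallel gripper is mounted at the origin on a cart in front of the work surface, level with it; the furniture and walls round the work are solid. World frame = base frame: x ahead of the robot, y to its left, z up, the work surface at z = 0. Lengths are in m, angles in rad, forces in N, time in s.
With the tool pointing down it reaches from about 0.35 to 0.975 m from the base axis. Payload 4.9 kg.
Tool frame: the origin (TCP) lies on the centre line of the jaws, within the pads' length; the fingertips stand manip.tip_reach ahead of it and the grasp point (between the pads) is the TCP (manip.tip_reach is the distance from the TCP to the fingertips, in m); z points along the fingers, y is the line along which they close (so a half turn about z gives the same grasp; the last joint's range is limited). The gripper opens to 85 mm and grips with 20 to 120 N. Pads are 22 mm wide; open, the fingers measure 114 mm over their backs; the gripper's body (76 mm by 85 mm) begins 54 mm behind the grasp point. The pads swing forward as they close: fully open they stand 13 mm farther back than shut.
Start: joints at [1.162, 0.053, 1.613, -0, 1.476, -0.119], TCP at [0.179, 0.599, 0.25] pointing down, gripper open.
Joint ranges: [-3.01, 3.01], [-1.01, 2.22], [0.06, 2.58], [-1.02, 4.17], [0.09, 2.62], [-3.14, 3.14]. Speed limits (rad/s): [2.57, 2.57, 3.14, 3.14, 3.14, 3.14].

## Interface

Orientations are given as a unit quaternion [w, x, y, z].
In Python, from plant import manip gives the robot as it stands. The module is installed in compiled form; this text tells all that it offers.
- The arm moves only by the tool move_arm, never from a script. Its argument "rows" is a list of rows, each a list of 7 numbers: the shift along the tool's x, y, z in cm, then the turn, a rotation vector about the tool's x, y, z in degrees, then the opening, from -1 (shut) to 1 (fully open). In form: [[tx, ty, tz, ax, ay, az, jaw], ...]. A call has 1 to 20 rows; each row shifts and turns the commanded pose from where the row before left it, along the tool's axes as they then stand; what a row does not reach is not made up. A row lasts 1/12 s, in which the tool goes at most 41.7 mm and 7.16 degrees, less where a joint would pass 70% of its speed; a pose out of reach is approached as far as the arm can. A call is refused whole if a number of a shift passes 4.17 or a number of a turn 7.16, either way. A call with a gripper value outside its range is refused whole. The fingers move at their own pace and stop on an object; the grip force is fixed at half the most. Time passes only in rows, so rows that do not move let the fingers close. It gives the time, the measured TCP pose, the force, the opening and the grip force at its end, in the units of the state.
- manip.state(): the state, without advancing time (a new reading comes with each control period).
- manip.grab_frame(name): name is "side" or "top"; returns a dict with "img" (480x640x3 uint8, blue, green, red), "mtx" (3x3 intrinsics, pixels), "R" (3x3) and "t" (3): a world point X has camera coordinates R X + t. Camera axes: x right, y down, z forward; pixel columns grow to the right and rows downward; lengths in m; the calibration is good to about 2 mm. A picture is of the moment at which its call begins. There is no depth.
- manip.job_done(): hands the job in; it is judged then, once.
The state is a dict: "time": time; "joint_pos": joint angles; "joint_vel": joint speeds; "joint_efforts": joint torques, N m; "tool_pos": TCP position; "tool_rot": TCP orientation; "contact_force": force on the tool from outside, world axes, zero at the start; "ft_torque": the same for the moment, N m; "gripper_width": opening from 0.0 (shut) to 1.0 (fully open); "grasp_force": force on a finger pad.
Only numpy, scipy, OpenCV 4.12 (cv2) and the standard library are available. Lean on these libraries where they do the work, as an engineer would, in place of code of your own. Each camera call takes 0.05 s, during which the arm holds its last target. There are 200 camera calls.

## Working session

There is one attempt and no reset: what is moved stays moved. The work goes in short steps, Python scripts to look and compute and a tool call to move; the robot and the scene stay as the last step left them, time stands still between calls to the robot, and variables do not carry over. Pictures are saved under pics/ and viewed, at most 10 in all, crops included, and the job is handed in when it is done.

Besides the shell and the picture viewer there is one more tool, called after ">>>" in YAML: its name, and indented under it one key for each argument. move_arm: Moves the arm, as the interface text tells. Its arguments: {"type":"object","properties":{"rows":{"type":"array","items":{"type":"array","items":{"type":"number"}}}},"required":["rows"]}

```bash
mkdir -p pics; ls; python3 - <<'E'
from plant import manip
import cv2,numpy as np
s=manip.state()
print({k:np.round(v,3).tolist() for k,v in s.items()}, manip.tip_reach)
for n in("top","side"):
    f=manip.grab_frame(n); cv2.imwrite(f"pics/{n}0.png",f["img"]); np.savez(f"{n}0.npz",**f)
    print(n,f["mtx"].tolist(),f["R"].round(4).tolist(),f["t"].round(4).tolist(),(-f["R"].T@f["t"]).round(3))
E
```

```text
pics
{'time': 0.0, 'joint_pos': [1.162, 0.053, 1.614, -0.0, 1.476, -0.119], 'joint_vel': [0.001, 0.0, 0.001, 0.001, -0.0, 0.0], 'joint_efforts': [-0.001, -39.369, -37.018, -0.0, 0.007, -0.0], 'tool_pos': [0.178, 0.598, 0.249], 'tool_rot': [-0.0, 0.144, 0.99, -0.001], 'contact_force': [-0.183, 0.02, 0.821], 'ft_torque': [-0.014, -0.027, -0.047], 'grasp_force': 0.0, 'gripper_width': 0.999} 0.019
top [[611.7728378717319, 0.0, 317.7533120941334], [0.0, 611.7728378717319, 232.3572508596875], [0.0, 0.0, 1.0]] [[-0.1453, -0.9894, 0.0023], [-0.9673, 0.1416, -0.2106], [0.208, -0.0328, -0.9776]] [0.2717, 0.5452, 0.8661] [0.387 0.22  0.961]
side [[577.6003094863477, 0.0, 318.1115352296823], [0.0, 577.6003094863477, 235.10202980603475], [0.0, 0.0, 1.0]] [[0.928, -0.3721, 0.0202], [-0.1459, -0.4127, -0.8991], [0.3429, 0.8314, -0.4373]] [-0.4545, 0.2428, 0.6907] [ 0.22  -0.643  0.53 ]
```

View pics/top0.png

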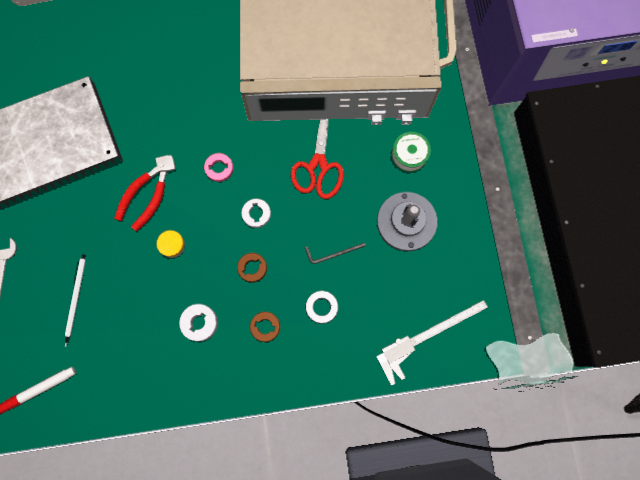

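View pics/side0.png

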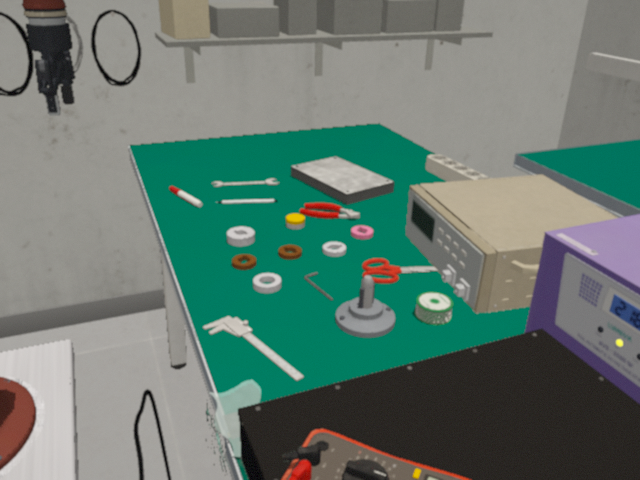

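Top view: thick spacer at (198,323), thin at (256,213), plain ring at (322,307), stand at (408,221). The brown and pink rings are look-alikes. In the side view, thick is at (241,237), thin at (334,249), plain ring at (267,283), and arbor at (367,290).

```bash
cat > h.py <<'E'
import cv2,numpy as np
def ray(f,uv,z):
    d=f["R"].T@np.linalg.solve(f["mtx"],[*uv,1.]); c=-f["R"].T@f["t"]
    return c+d*(z-c[2])/d[2]
def tri(f,a,g,b):
    P=[k["mtx"]@np.c_[k["R"],k["t"]] for k in(f,g)]
    X=cv2.triangulatePoints(*P,np.float64(a).reshape(2,1),np.float64(b).reshape(2,1)).ravel()
    return X[:3]/X[3]
def proj(f,X):
    p=f["mtx"]@(f["R"]@np.asarray(X,float)+f["t"]); return p[:2]/p[2]
def rings(f,smax=60,vmin=150,roi=None):
    hsv=cv2.cvtColor(f["img"],cv2.COLOR_BGR2HSV)
    m=((hsv[...,1]<smax)&(hsv[...,2]>vmin)).astype(np.uint8)
    cs,h=cv2.findContours(m,cv2.RETR_CCOMP,cv2.CHAIN_APPROX_NONE)
    out=[]
    for i,c in enumerate(cs):
        if h[0][i][3]<0 and h[0][i][2]>=0 and 150<cv2.contourArea(c)<3000:
            k=h[0][i][2]; holes=[]
            while k>=0: holes.append(cs[k]); k=h[0][k][0]
            hole=max(holes,key=cv2.contourArea)
            if cv2.contourArea(hole)>20: out.append((c,hole))
    return out
E
python3 - <<'E'
from h import *
T,S=[dict(np.load(n+"0.npz")) for n in("top","side")]
for n,f in(("top",T),("side",S)):
    for c,h in rings(f):
        print(n,np.round(cv2.fitEllipse(c)[0],1),np.round(cv2.fitEllipse(c)[1],1),"hole",np.round(cv2.fitEllipse(h)[0],1),cv2.contourArea(h))
def crop(f,x,y,r,k=8): return cv2.resize(f["img"][y-r:y+r,x-r:x+r],(300,300),interpolation=cv2.INTER_CUBIC)
a=np.hstack([crop(T,198,323,25),crop(T,256,213,25)]);b=np.hstack([crop(T,408,221,35),crop(S,367,305,40)])
cv2.imwrite("pics/m1.png",np.vstack([a,b]))
E
```

```text
top [197.3 322. ] [35.4 36.6] hole [197.4 321.9] 226.0
top [321.5 306.4] [31.2 31.2] hole [321.5 306.5] 283.0
top [255.6 212.3] [27.  28.2] hole [255.6 212.1] 195.0
top [409. 220.] [49.4 53. ] hole [410.  215.3] 374.5
top [411.7 148.8] [28.8 30.9] hole [411.7 148.8] 83.5
side [434.4 300.8] [16.5 32.1] hole [434.2 300.6] 36.5
side [266.8 280. ] [15.1 28. ] hole [266.7 280. ] 80.5
side [334.2 247. ] [12.  22.9] hole [334.  246.8] 32.5
side [240.2 232.4] [13.  27.3] hole [240.9 232.1] 29.5
side [ 28.1 102.8] [30.3 36.5] hole [ 36.4 105.1] 171.5
side [115.9  46.3] [36.7 62.6] hole [120.1  39.7] 113.5
```

View pics/m1.png

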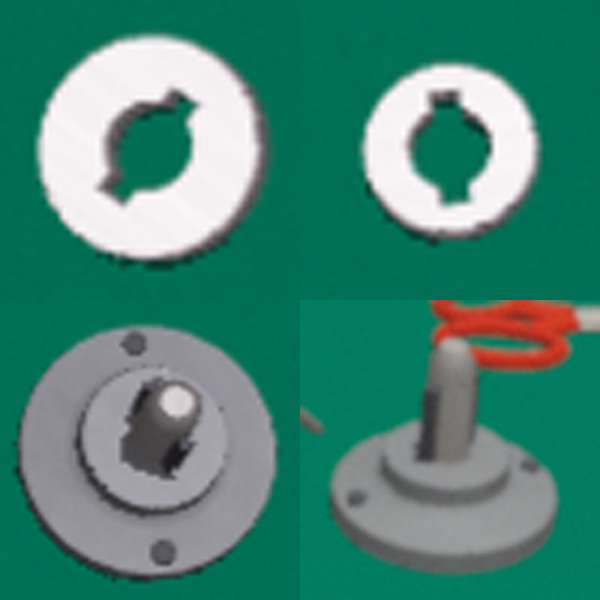

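```bash
cat >> h.py <<'E'
def subcenter(f,c,z): # circle fit of outline cast on plane z
    P=np.array([ray(f,p,z)[:2] for p in c.reshape(-1,2)]); A=np.c_[2*P,np.ones(len(P))]
    s=np.linalg.lstsq(A,(P**2).sum(1),rcond=None)[0]
    return s[:2],np.sqrt(s[2]+s[:2]@s[:2])
def keydir(f,h,z,c):
    P=np.array([ray(f,p,z)[:2] for p in h.reshape(-1,2)])-c; r=np.hypot(*P.T); a=np.arctan2(P[:,1],P[:,0])
    w=np.clip(r-np.median(r)-.0015,0,None); return np.angle((w*np.exp(2j*a)).sum())/2,np.median(r),r.max()
E
python3 - <<'E'
from h import *
T,S=[dict(np.load(n+"0.npz")) for n in("top","side")]
R={tuple(np.round(cv2.fitEllipse(c)[0]).astype(int)):(c,h) for c,h in rings(T)}
Q=rings(S)
def near(L,u): return min(L,key=lambda q:np.hypot(*(np.array(cv2.fitEllipse(q[0])[0])-u)))
for n,u,v,z in(("thick",(197,322),(240,232),.02),("thin",(256,212),(334,247),.012),("plain",(321,306),(267,280),.015),("reel",(412,149),(434,301),.029)):
    c,h=near(list(R.values()),u); cs,hs=near(Q,v)
    X=tri(T,cv2.fitEllipse(c)[0],S,cv2.fitEllipse(cs)[0])
    ct,r=subcenter(T,c,z); c2,r2=subcenter(S,cs,z)
    print(n,"tri",X.round(4),"top",ct.round(4),r.round(4),"side",c2.round(4),r2.round(4),"key",np.round(keydir(T,h,z,ct),4))
tip=tri(T,(413.8,210.2),S,(368.6,276.2)); print("tip",tip.round(4))
a,b=ray(T,(404.5,196),.013),ray(T,(411,244.8),.013); print("screws",a.round(4),b.round(4),(a+b)/2,np.arctan2(*(a-b)[[1,0]]))
c,h=near(list(R.values()),(409,220)); print("foot",len(c),[np.round(v,4) for v in subcenter(T,c,.012)])
def crop(f,x,y,r):
    k=cv2.resize(f["img"][y-r:y+r,x-r:x+r],(400,400),interpolation=cv2.INTER_CUBIC)
    return cv2.convertScaleAbs(cv2.LUT(k,(255*(np.arange(256)/255)**.6).astype(np.uint8)))
cv2.imwrite("pics/m2.png",np.hstack([crop(T,410,217,20),crop(S,367,295,25)]))
E
```

```text
thick tri [0.4755 0.3904 0.0197] top [0.4753 0.3904] 0.0273 side [0.4761 0.3905] 0.0292 key [-0.7658  0.0122  0.0166]
thin tri [0.6361 0.2816 0.0114] top [0.6356 0.2817] 0.0224 side [0.6366 0.281 ] 0.0245 key [0.0071 0.0121 0.0174]
plain tri [0.4721 0.1994 0.0143] top [0.4717 0.1996] 0.024 side [0.4725 0.1987] 0.0254 key [1.551  0.0146 0.0164]
reel tri [0.6992 0.0194 0.0293] top [0.6992 0.0195] 0.0246 side [0.7002 0.0205] 0.0254 key [0.     0.0086 0.0092]
tip [0.5878 0.0444 0.0831]
screws [0.6273 0.0417 0.013 ] [0.5472 0.0455 0.013 ] [0.58725329 0.04358996 0.013     ] -0.04743873264960586
foot 292 [array([0.5876, 0.0419]), np.float64(0.0381)]
```

View pics/m2.png

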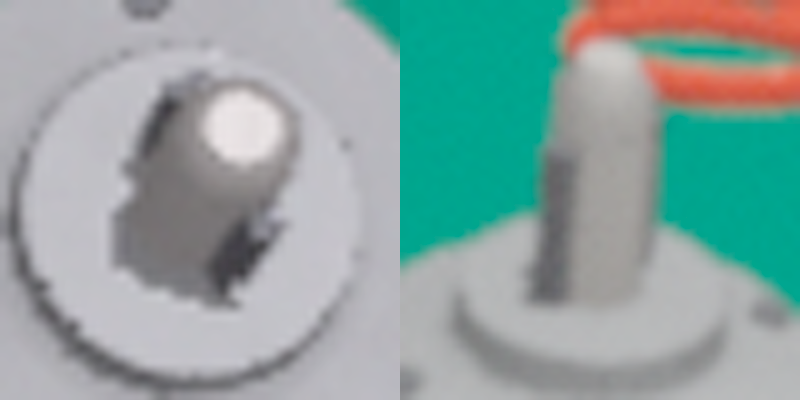

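```bash
python3 - <<'E'
from h import *
T,S=[dict(np.load(n+"0.npz")) for n in("top","side")]
g=cv2.cvtColor(T["img"],cv2.COLOR_BGR2GRAY)
print(g[202:230,398:424])
w=np.clip(g[204:217,407:421].astype(float)-215,0,None); yy,xx=np.mgrid[204:217,407:421]
uv=((w*xx).sum()/w.sum(),(w*yy).sum()/w.sum()); print("tip uv",uv,ray(T,uv,.082).round(4))
ax=np.array([.5877,.0438])
for z in(.03,.066,.082): print(z,proj(T,[*ax,z]).round(1),proj(S,[*ax,z]).round(1))
for th in (-.75,-.375,0,.375,.75):
    e=np.array([np.cos(th),np.sin(th)]);n=np.array([-e[1],e[0]])
    for s in(1,-1): print(th,s,[[proj(T,[*(ax+s*.014*e+k*.003*n),z]).round(1).tolist() for k in(-1,1)] for z in(.066,.03)],"side",[[proj(S,[*(ax+s*.014*e+k*.003*n),z]).round(1).tolist() for k in(-1,1)] for z in(.066,.03)])
E
```

```text
[[141 142 135 135 110 132 144 154 159 161 162 161 160 177 157 144 143 147
  146 146 145 148 149 148 150 151]
 [134 131 121 133 156 163 162 161 161 160 156 154 155 159 160 158 157 151
  146 145 146 146 148 148 150 151]
 [116 133 155 161 162 161 163 161 155 154 131 103 104 143 152 139 148 152
  156 152 145 145 148 147 148 150]
 [141 159 159 159 160 161 162 160 112 101  95  89 110  97 104 111 114 106
  127 150 158 148 147 149 148 150]
 [157 160 160 159 160 160 160 151  77  78  86  83  95 115 162 178 189 147
  122 118 147 159 149 147 149 149]
 [159 159 159 159 157 159 155  88  35  39  72  93 112 168 205 212 210 207
  188 138 118 146 160 151 147 148]
 [160 158 157 158 157 158 130  60  30  54  80  98 137 203 213 212 209 205
  210 190 130 114 150 160 151 148]
 [159 157 157 157 156 154  88  37  46  69  84 101 158 205 214 213 210 206
  211 203 140 117 150 160 160 150]
 [158 157 155 157 156 129  63  32  57  74  88 100 151 204 213 213 208 206
  212 200 142 108 149 162 163 152]
 [160 157 157 157 158 107  49  42  62  71  84  98 112 189 211 211 208 206
  210 169 121  97 147 163 163 163]
 [160 157 
[... 2985 characters left out ...]
4, 308.4], [356.7, 306.4]]]
0.375 1 [[[409.5, 203.1], [406.1, 205.0]], [[406.1, 209.0], [402.8, 210.8]]] side [[[374.3, 283.9], [371.4, 282.4]], [[372.8, 303.3], [370.0, 301.8]]]
0.375 -1 [[[419.3, 218.7], [415.9, 220.6]], [[415.5, 224.1], [412.2, 225.9]]] side [[[362.1, 290.1], [359.3, 288.6]], [[360.9, 309.8], [358.1, 308.2]]]
0.75 1 [[[406.4, 204.7], [404.1, 207.7]], [[403.1, 210.6], [400.8, 213.5]]] side [[[371.8, 282.6], [368.2, 281.7]], [[370.4, 302.0], [366.9, 301.0]]]
0.75 -1 [[[421.3, 216.0], [418.9, 219.0]], [[417.4, 221.4], [415.1, 224.3]]] side [[[365.4, 290.9], [361.8, 289.9]], [[364.1, 310.6], [360.5, 309.6]]]<stdin>:6: RuntimeWarning: invalid value encountered in scalar divide
```

Everything triangulates consistently with the stated heights: thick z = 0.0197, thin 0.0114, tip 0.083.

- **Thick spacer:** (0.4755, 0.3904), keyway angle −0.766 rad.
- **Thin spacer:** (0.636, 0.2816), keyway angle 0.007 rad.
- **Arbor axis:** about (0.5877, 0.0438).
- **Keys:** key-top corners at top px (418,219)/(415,221) and (406,205), and side px (360,289), put the key line at about +0.40 rad.

I'll square the tool to the world axes first, then go above the thick spacer.

>>> move_arm:
  rows:
    - [0,0,0,0,0,-5.5,1]
    - [0,0,0,0,0,-5.5,1]
    - [0,0,0,0,0,-5.5,1]
    - [-2.965,-2.09,1,0,0,0,1]
    - [-2.965,-2.09,1,0,0,0,1]
    - [-2.965,-2.09,1,0,0,0,1]
    - [-2.965,-2.09,1,0,0,0,1]
    - [-2.965,-2.09,1,0,0,0,1]
    - [-2.965,-2.09,1,0,0,0,1]
    - [-2.965,-2.09,1,0,0,0,1]
    - [-2.965,-2.09,1,0,0,0,1]
    - [-2.965,-2.09,1,0,0,0,1]
    - [-2.965,-2.09,1,0,0,0,1]
    - [0,0,0,0,0,0,1]
    - [0,0,0,0,0,0,1]

```text
time: 1.35
tool_pos: [0.4753, 0.3877, 0.1487]
tool_rot: [-0.001, 0.003, 1.0, -0.001]
contact_force: [-1.1, 0.0, -0.3]
gripper_width: 1.0
grasp_force: 0.0
```

>>> move_arm:
  rows:
    - [0,0.27,0,0,0,0,1]
    - [0,0,1,0,0,6.68,1]
    - [0,0,1,0,0,6.68,1]
    - [0,0,1,0,0,6.68,1]
    - [0,0,1,0,0,6.68,1]
    - [0,0,1,0,0,6.68,1]
    - [0,0,1,0,0,6.68,1]
    - [0,0,1,0,0,6.68,1]
    - [0,0,1,0,0,6.68,1]
    - [0,0,1,0,0,6.68,1]
    - [0,0,1,0,0,6.68,1]
    - [0,0,1.4,0,0,0,1]
    - [0,0,1.4,0,0,0,1]
    - [0,0,0,0,0,0,1]
    - [0,0,0,0,0,0,1]

```text
time: 2.6
tool_pos: [0.4734, 0.392, 0.0209]
tool_rot: [-0.001, 0.55, 0.835, -0.001]
contact_force: [-0.5, 0.5, 0.4]
gripper_width: 1.001
grasp_force: 0.0
```

>>> move_arm:
  rows:
    - [-0.23,0.13,0.1,0,0,0,1]
    - [0,0,0,0,0,0,1]
    - [0,0,0,0,0,0,1]
    - [0,0,0,0,0,0,-1]
    - [0,0,0,0,0,0,-1]
    - [0,0,0,0,0,0,-1]
    - [0,0,0,0,0,0,-1]
    - [0,0,0,0,0,0,-1]
    - [0,0,0,0,0,0,-1]
    - [0,0,0,0,0,0,-1]
    - [0,0,0,0,0,0,-1]
    - [0,0,0,0,0,0,-1]

```text
time: 3.6
tool_pos: [0.4775, 0.3909, 0.0223]
tool_rot: [0.0, 0.551, 0.834, 0.001]
contact_force: [1.1, 0.0, 4.9]
gripper_width: 0.627
grasp_force: 63.9
```

>>> move_arm:
  rows:
    - [0,0,-0.5,0,0,0,-1]
    - [0,0,-1.3,0,0,-6.68,-1]
    - [0,0,-1.3,0,0,-6.68,-1]
    - [0,0,-1.3,0,0,-6.68,-1]
    - [0,0,-1.3,0,0,-6.68,-1]
    - [0,0,-1.3,0,0,-6.68,-1]
    - [0,0,-1.3,0,0,-6.68,-1]
    - [0,0,-1.3,0,0,-6.68,-1]
    - [0,0,-1.3,0,0,-6.68,-1]
    - [0,0,-1.3,0,0,-6.68,-1]
    - [0,0,-1.3,0,0,-6.68,-1]
    - [0,0,0,0,0,0,-1]
    - [0,0,0,0,0,0,-1]

```text
time: 4.68
tool_pos: [0.4767, 0.3904, 0.1561]
tool_rot: [0.0, 0.002, 1.0, 0.0]
contact_force: [-0.0, 0.9, -3.6]
gripper_width: 0.629
grasp_force: 63.6
```

```bash
python3 - <<'E'
from plant import manip
from h import *
s=manip.state(); print(s["tool_pos"].round(4) if hasattr(s["tool_pos"],"round") else s["tool_pos"],s["tool_rot"],s["contact_force"],s["joint_pos"])
for n in("top","side"):
    f=manip.grab_frame(n); np.savez(n+"1.npz",**f)
    u,v=proj(f,s["tool_pos"]).round().astype(int); print(n,u,v)
    if n=="top": a=cv2.resize(f["img"][max(v-50,0):v+50,max(u-50,0):u+50],(400,400))
    else: b=cv2.resize(f["img"][max(v-50,0):v+50,max(u-50,0):u+50],(400,400))
cv2.imwrite("pics/m3.png",np.hstack([a,b]))
E
```

```text
[0.4767 0.3904 0.1561] [1.58642026e-05 2.36793800e-03 9.99997196e-01 2.94363287e-05] [-0.03370832  0.85902233 -3.55107338] [ 5.65509041e-01  1.06093340e-01  1.71791156e+00  3.36405352e-05
  1.31752934e+00 -1.00055983e+00]
top 177 314
side 238 168
```

View pics/m3.png

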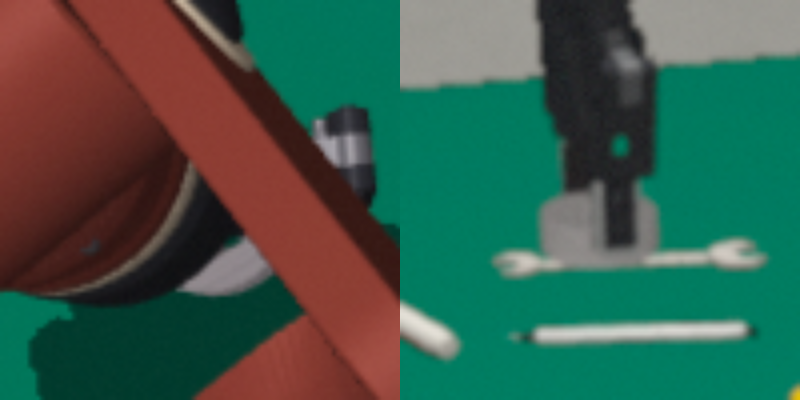

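Side view: the ring is held level between the fingers at about (600,235) in the crop. Now moving over the arbor.

>>> move_arm:
  rows:
    - [-0.47,-1.44,0,0,0,0,-1]
    - [-0.938,-2.884,0,0,0,0,-1]
    - [-0.938,-2.884,0,0,0,0,-1]
    - [-0.938,-2.884,0,0,0,0,-1]
    - [-0.938,-2.884,0,0,0,0,-1]
    - [-0.938,-2.884,0,0,0,0,-1]
    - [-0.938,-2.884,0,0,0,0,-1]
    - [-0.938,-2.884,0,0,0,0,-1]
    - [-0.938,-2.884,0,0,0,0,-1]
    - [-0.938,-2.884,0,0,0,0,-1]
    - [-0.938,-2.884,0,0,0,0,-1]
    - [-0.938,-2.884,0,0,0,0,-1]
    - [-0.47,-1.44,0,0,0,0,-1]
    - [0,0,2,0,0,0,-1]
    - [0,0,2,0,0,0,-1]
    - [0,0,0,0,0,0,-1]
    - [0,0,0,0,0,0,-1]
    - [0,0,0,0,0,0,-1]

```text
time: 6.28
tool_pos: [0.5888, 0.0444, 0.1166]
tool_rot: [-0.0, 0.001, 1.0, 0.0]
contact_force: [0.5, -0.3, -0.4]
gripper_width: 0.632
grasp_force: 63.9
```

```bash
python3 - <<'E'
from plant import manip
from h import *
s=manip.state(); print({k:np.round(s[k],4).tolist() for k in("tool_pos","tool_rot","contact_force","ft_torque","joint_pos")})
ims=[]
for n in("top","side"):
    f=manip.grab_frame(n); np.savez(n+"2.npz",**f)
    u,v=proj(f,[.5877,.0438,.09]).round().astype(int); print(n,u,v,proj(f,s["tool_pos"]))
    ims.append(cv2.resize(f["img"][v-40:v+40,u-40:u+40],(400,400),interpolation=cv2.INTER_CUBIC))
cv2.imwrite("pics/m4.png",np.hstack(ims))
E
```

```text
{'tool_pos': [0.5888, 0.0444, 0.1166], 'tool_rot': [-0.0, 0.0009, 1.0, 0.0], 'contact_force': [0.4656, -0.341, -0.4169], 'ft_torque': [0.0789, -0.0051, 0.0274], 'joint_pos': [-0.0507, 0.0902, 1.8058, 0.0, 1.2456, -1.6198]}
top 415 208 [417.57820084 202.55574218]
side 368 273 [369.17057668 257.26797092]
```

View pics/m4.png

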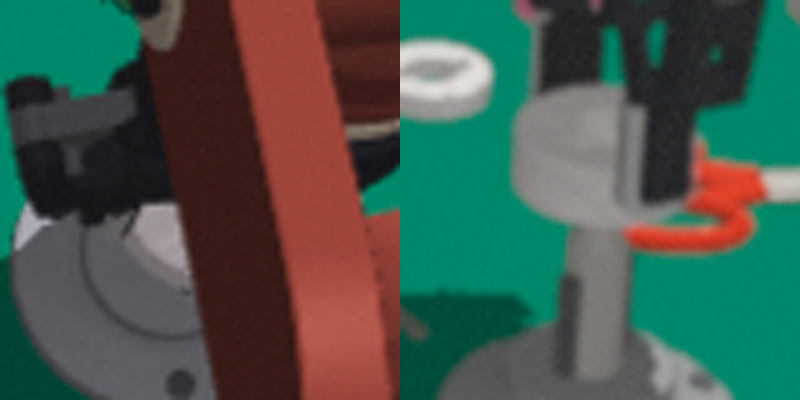

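Side view: the ring spans 513–691 px in the crop, so its centre is at 602. The arbor is centred at 601, so the ring sits over it. Lowering over the nose.

>>> move_arm:
  rows:
    - [0.1,-0.06,0.3,0,0,0,-1]
    - [0,0,0.4,0,0,0,-1]
    - [0,0,0.4,0,0,0,-1]
    - [0,0,0.4,0,0,0,-1]
    - [0,0,0.4,0,0,0,-1]
    - [0,0,0.3,0,0,0,-1]
    - [0,0,0,0,0,0,-1]
    - [0,0,0,0,0,0,-1]

```text
time: 7.05
tool_pos: [0.5878, 0.044, 0.0939]
tool_rot: [-0.0, 0.001, 1.0, 0.0]
contact_force: [0.7, 2.3, -4.0]
gripper_width: 0.628
grasp_force: 63.8
```

>>> move_arm:
  rows:
    - [0,0,0.15,0,0,0,-1]
    - [0,0,0.15,0,0,0,-1]
    - [0,0,0.15,0,0,0,-1]
    - [0,0,0.15,0,0,0,-1]
    - [0,0,0,0,0,0,-1]
    - [0,0,0,0,0,0,-1]

```text
time: 7.55
tool_pos: [0.5883, 0.0438, 0.0885]
tool_rot: [0.001, 0.001, 1.0, 0.0]
contact_force: [3.1, 2.7, -2.0]
gripper_width: 0.63
grasp_force: 64.0
```

>>> move_arm:
  rows:
    - [-0.06,0.05,0,0,0,0,-1]
    - [0,0,0.1,0,0,0,-1]
    - [0,0,0.1,0,0,0,-1]
    - [0,0,0,0,0,0,-1]
    - [0,0,0,0,0,0,-1]

```text
time: 7.97
tool_pos: [0.5879, 0.0442, 0.0858]
tool_rot: [-0.001, 0.001, 1.0, 0.0]
contact_force: [0.4, 2.9, -1.7]
gripper_width: 0.628
grasp_force: 64.0
```

>>> move_arm:
  rows:
    - [0,0.03,0.1,0,0,0,-1]
    - [0,0,0.1,0,0,0,-1]
    - [0,0,0.1,0,0,0,-1]
    - [0,0,0.1,0,0,0,-1]
    - [0,0,0,0,0,0,-1]
    - [0,0,0,0,0,0,-1]

```text
time: 8.47
tool_pos: [0.5881, 0.0443, 0.0819]
tool_rot: [-0.0, 0.001, 1.0, -0.0]
contact_force: [0.0, 0.0, -2.4]
gripper_width: 0.627
grasp_force: 64.0
```

>>> move_arm:
  rows:
    - [0,0,0.2,0,0,0,-1]
    - [0,0,0.2,0,0,0,-1]
    - [0,0,0.2,0,0,0,-1]
    - [0,0,0.2,0,0,0,-1]
    - [0,0,0.2,0,0,0,-1]
    - [0,0,0.2,0,0,0,-1]
    - [0,0,0,0,0,0,-1]
    - [0,0,0,0,0,0,-1]

```text
time: 9.13
tool_pos: [0.5886, 0.0446, 0.0701]
tool_rot: [0.0, 0.001, 1.0, 0.0]
contact_force: [0.8, 3.2, -0.6]
gripper_width: 0.625
grasp_force: 64.2
```

>>> move_arm:
  rows:
    - [0,0.03,0.2,0,0,0,-1]
    - [0,0,0.2,0,0,0,-1]
    - [0,0,0.2,0,0,0,-1]
    - [0,0,0.2,0,0,0,-1]
    - [0,0,0.2,0,0,0,-1]
    - [0,0,0.2,0,0,0,-1]
    - [0,0,0.2,0,0,0,-1]
    - [0,0,0,0,0,0,-1]
    - [0,0,0,0,0,0,-1]

```text
time: 9.88
tool_pos: [0.5884, 0.0446, 0.0558]
tool_rot: [0.0, 0.001, 1.0, -0.0]
contact_force: [1.4, 1.1, -1.0]
gripper_width: 0.629
grasp_force: 64.1
```

>>> move_arm:
  rows:
    - [0,0,0.1,0,0,0,-1]
    - [0,0,0.1,0,0,0,-1]
    - [0,0,0.05,0,0,0,-1]
    - [0,0,0.05,0,0,0,-1]
    - [0,0,0,0,0,0,-1]
    - [0,0,0,0,0,0,-1]

```text
time: 10.38
tool_pos: [0.5884, 0.0446, 0.0534]
tool_rot: [0.0, 0.001, 1.0, -0.0]
contact_force: [0.0, 0.4, 2.8]
gripper_width: 0.63
grasp_force: 64.4
```

>>> move_arm:
  rows:
    - [0,0,0.05,0,0,0,-1]
    - [0,0,0.05,0,0,0,-1]
    - [0,0,0,0,0,0,-1]
    - [0,0,0,0,0,0,-1]

```text
time: 10.72
tool_pos: [0.5885, 0.0446, 0.0523]
tool_rot: [0.0, 0.001, 1.0, -0.0]
contact_force: [1.3, -0.5, 2.1]
gripper_width: 0.631
grasp_force: 64.4
```

>>> move_arm:
  rows:
    - [0,0,0.05,0,0,0,-1]
    - [0,0,0.05,0,0,0,-1]
    - [0,0,0,0,0,0,-1]
    - [0,0,0,0,0,0,-1]

```text
time: 11.05
tool_pos: [0.5885, 0.0446, 0.0523]
tool_rot: [-0.0, 0.001, 1.0, -0.0]
contact_force: [-1.5, -0.5, 8.3]
gripper_width: 0.629
grasp_force: 65.0
```

The descent stopped dead at TCP z = 0.0523 with 8 N, so the thick spacer is on the seat. Releasing it and rising.

>>> move_arm:
  rows:
    - [0,0,-0.1,0,0,0,-1]
    - [0,0,0,0,0,0,0.6]
    - [0,0,0,0,0,0,0.9]
    - [0,0,0,0,0,0,0.9]
    - [0,0,0,0,0,0,0.9]
    - [0,0,0,0,0,0,0.9]
    - [0,0,-1,0,0,0,0.9]
    - [0,0,-2,0,0,0,0.9]
    - [0,0,-2,0,0,0,0.9]
    - [0,0,-2,0,0,0,0.9]
    - [0,0,-2,0,0,0,0.9]
    - [0,0,-1,0,0,0,0.9]
    - [0,0,0,0,0,0,0.9]
    - [0,0,0,0,0,0,0.9]

```text
time: 12.22
tool_pos: [0.5886, 0.0447, 0.1528]
tool_rot: [0.001, 0.001, 1.0, -0.0]
contact_force: [-0.3, 0.0, -1.0]
gripper_width: 0.95
grasp_force: 0.0
```

```bash
python3 - <<'E'
from h import *
f=dict(np.load("side2.npz")); c=-f["R"].T@f["t"]
for uv in((374,273.5),(378,273.5),(384,274)):
    d=f["R"].T@np.linalg.solve(f["mtx"],[*uv,1.])
    for y in(.0164,.009,.002): print(uv,y,(c+d*(y-c[1])/d[1]).round(4))
E
```

```text
(374, 273.5) 0.0164 [0.5837 0.0164 0.1043]
(374, 273.5) 0.009 [0.5796 0.009  0.1091]
(374, 273.5) 0.002 [0.5757 0.002  0.1136]
(378, 273.5) 0.0164 [0.5904 0.0164 0.103 ]
(378, 273.5) 0.009 [0.5863 0.009  0.1078]
(378, 273.5) 0.002 [0.5823 0.002  0.1123]
(384, 274) 0.0164 [0.6007 0.0164 0.1001]
(384, 274) 0.009 [0.5965 0.009  0.1049]
(384, 274) 0.002 [0.5924 0.002  0.1095]
```

>>> move_arm:
  rows:
    - [-0.469,2.369,0,0,0,0,0.7]
    - [-0.469,2.369,0,0,0,0,0.7]
    - [-0.469,2.369,0,0,0,0,0.7]
    - [-0.469,2.369,0,0,0,0,0.7]
    - [-0.469,2.369,0,0,0,0,0.7]
    - [-0.469,2.369,0,0,0,0,0.7]
    - [-0.469,2.369,0,0,0,0,0.7]
    - [-0.469,2.369,0,0,0,0,0.7]
    - [-0.469,2.369,0,0,0,0,0.7]
    - [-0.469,2.369,0,0,0,0,0.7]
    - [0,0,2,0,0,5.6,0.6]
    - [0,0,2,0,0,5.6,0.6]
    - [0,0,2,0,0,5.6,0.6]
    - [0,0,2,0,0,5.6,0.6]
    - [0,0,1,0,0,0,0.6]
    - [0,0,0,0,0,0,0.6]
    - [0,0,0,0,0,0,0.6]

```text
time: 13.63
tool_pos: [0.6348, 0.2812, 0.0607]
tool_rot: [-0.001, 0.194, 0.981, -0.001]
contact_force: [-0.2, 0.5, 0.1]
gripper_width: 0.797
grasp_force: 0.0
```

>>> move_arm:
  rows:
    - [-0.1,0.08,1,0,0,0,0.6]
    - [0,0,1,0,0,0,0.6]
    - [0,0,1,0,0,0,0.6]
    - [0,0,0.8,0,0,0,0.6]
    - [0,0,0.4,0,0,0,0.6]
    - [0,0,0,0,0,0,0.6]
    - [0,0,0,0,0,0,0.6]

```text
time: 14.22
tool_pos: [0.6367, 0.2818, 0.0198]
tool_rot: [-0.0, 0.195, 0.981, -0.0]
contact_force: [0.3, 0.2, 0.1]
gripper_width: 0.8
grasp_force: 0.0
```

>>> move_arm:
  rows:
    - [0,0,0.05,0,0,0,-1]
    - [0,0,0,0,0,0,-1]
    - [0,0,0,0,0,0,-1]
    - [0,0,0,0,0,0,-1]
    - [0,0,0,0,0,0,-1]
    - [0,0,0,0,0,0,-1]
    - [0,0,0,0,0,0,-1]
    - [0,0,0,0,0,0,-1]

```text
time: 14.88
tool_pos: [0.6378, 0.2822, 0.021]
tool_rot: [0.001, 0.195, 0.981, 0.0]
contact_force: [-0.5, -0.0, 6.6]
gripper_width: 0.507
grasp_force: 61.6
```

```bash
python3 - <<'E'
from plant import manip
from h import *
s=manip.state(); print({k:np.round(s[k],4).tolist() for k in("tool_pos","tool_rot","contact_force","gripper_width")})
f=manip.grab_frame("top"); g=manip.grab_frame("side"); np.savez("top3.npz",**f); np.savez("side3.npz",**g)
a=cv2.resize(f["img"][170:260,210:300],(400,400)); b=cv2.resize(f["img"][180:260,370:450],(400,400))
c=cv2.resize(g["img"][200:300,290:390],(400,400))[:300]
cv2.imwrite("pics/m5.png",np.hstack([b,cv2.resize(g["img"][220:340,300:420],(400,400))]))
E
```

```text
{'tool_pos': [0.6378, 0.2822, 0.021], 'tool_rot': [0.0009, 0.1951, 0.9808, 0.0005], 'contact_force': [-0.5336, -0.0219, 6.5642], 'gripper_width': 0.5072}
```

View pics/m5.png

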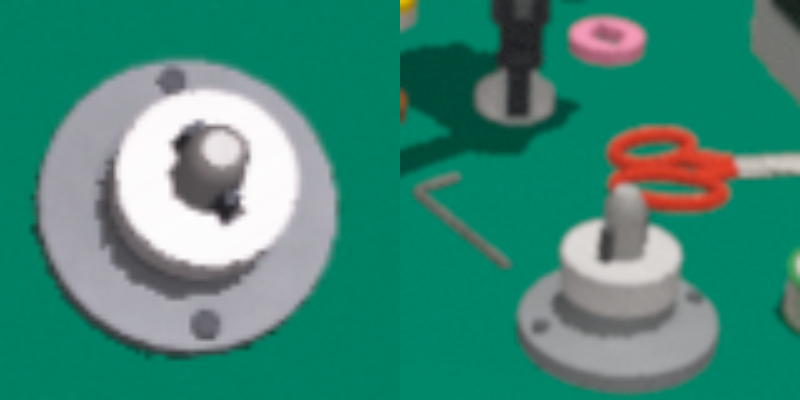

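The picture shows the thick spacer seated flat on the boss with its keyways over the keys (top crop around (205,180)), and the thin spacer between the fingers (side crop (515,100)). Lifting and turning it.

>>> move_arm:
  rows:
    - [0,0,-0.5,0,0,0,-1]
    - [0,0,-1.5,0,0,0,-1]
    - [0,0,-2.5,0,0,-5.6,-1]
    - [0,0,-2.5,0,0,-5.6,-1]
    - [0,0,-2.5,0,0,-5.6,-1]
    - [0,0,-2.5,0,0,-5.6,-1]
    - [0,0,-1,0,0,0,-1]
    - [0,0,0,0,0,0,-1]
    - [0,0,0,0,0,0,-1]

```text
time: 15.73
tool_pos: [0.6368, 0.2819, 0.1498]
tool_rot: [0.0, 0.002, 1.0, 0.0]
contact_force: [-0.7, 0.3, -1.5]
gripper_width: 0.511
grasp_force: 61.1
```

```bash
python3 - <<'E'
from plant import manip
from h import *
s=manip.state(); print({k:np.round(s[k],4).tolist() for k in("tool_pos","tool_rot","contact_force","ft_torque","gripper_width")})
T,S=[dict(np.load(n+"3.npz")) for n in("top","side")]
for n,f,u in(("top",T,(412,216)),("side",S,(366,297))):
    for c,h in rings(f,vmin=185 if n=="top" else 160):
        e=cv2.fitEllipse(c)[0]
        if np.hypot(e[0]-u[0],e[1]-u[1])<20:
            ct,r=subcenter(f,c,.05); print(n,np.round(e,1),ct.round(4),r.round(4),keydir(f,h,.05,ct))
E
```

```text
{'tool_pos': [0.6368, 0.2819, 0.1498], 'tool_rot': [0.0001, 0.0019, 1.0, 0.0], 'contact_force': [-0.7451, 0.2507, -1.4788], 'ft_torque': [-0.0282, -0.0265, 0.0018], 'gripper_width': 0.5105}
top [411.3 214.8] [0.5872 0.0436] 0.0276 (np.float64(-0.12186755348702402), np.float64(0.013338763644506672), np.float64(0.018690203595027915))
```

>>> move_arm:
  rows:
    - [0.237,-1.188,0,0,0,0,-1]
    - [0.474,-2.376,0,0,0,0,-1]
    - [0.474,-2.376,0,0,0,0,-1]
    - [0.474,-2.376,0,0,0,0,-1]
    - [0.474,-2.376,0,0,0,0,-1]
    - [0.474,-2.376,0,0,0,0,-1]
    - [0.474,-2.376,0,0,0,0,-1]
    - [0.474,-2.376,0,0,0,0,-1]
    - [0.474,-2.376,0,0,0,0,-1]
    - [0.474,-2.376,0,0,0,0,-1]
    - [0.237,-1.188,0,0,0,0,-1]
    - [0,0,2,0,0,0,-1]
    - [0,0,1.9,0,0,0,-1]
    - [0,0,0,0,0,0,-1]
    - [0,0,0,0,0,0,-1]
    - [0,0,0,0,0,0,-1]

```text
time: 17.07
tool_pos: [0.5889, 0.0445, 0.1107]
tool_rot: [-0.0, 0.001, 1.0, 0.0]
contact_force: [0.8, 0.5, -0.5]
gripper_width: 0.505
grasp_force: 61.2
```

>>> move_arm:
  rows:
    - [0.04,0,0.3,0,0,0,-1]
    - [0,0,0.4,0,0,0,-1]
    - [0,0,0.4,0,0,0,-1]
    - [0,0,0.4,0,0,0,-1]
    - [0,0,0.3,0,0,0,-1]
    - [0,0,0,0,0,0,-1]
    - [0,0,0,0,0,0,-1]

```text
time: 17.65
tool_pos: [0.5884, 0.0444, 0.0924]
tool_rot: [-0.0, 0.001, 1.0, 0.0]
contact_force: [-0.5, 0.3, -0.4]
gripper_width: 0.507
grasp_force: 61.2
```

>>> move_arm:
  rows:
    - [0,0,0.1,0,0,0,-1]
    - [0,0,0.1,0,0,0,-1]
    - [0,0,0.1,0,0,0,-1]
    - [0,0,0.1,0,0,0,-1]
    - [0,0,0.1,0,0,0,-1]
    - [0,0,0.1,0,0,0,-1]
    - [0,0,0,0,0,0,-1]
    - [0,0,0,0,0,0,-1]

```text
time: 18.32
tool_pos: [0.5886, 0.0444, 0.0867]
tool_rot: [-0.0, 0.001, 1.0, 0.0]
contact_force: [-0.0, -0.3, -0.9]
gripper_width: 0.507
grasp_force: 61.2
```

>>> move_arm:
  rows:
    - [0,0,0.07,0,0,0,-1]
    - [0,0,0.07,0,0,0,-1]
    - [0,0,0.07,0,0,0,-1]
    - [0,0,0,0,0,0,-1]
    - [0,0,0,0,0,0,-1]

```text
time: 18.73
tool_pos: [0.5886, 0.0444, 0.0846]
tool_rot: [-0.0, 0.001, 1.0, 0.0]
contact_force: [-0.9, -0.4, -1.0]
gripper_width: 0.508
grasp_force: 61.2
```

>>> move_arm:
  rows:
    - [0,0,0.15,0,0,0,-1]
    - [0,0,0.15,0,0,0,-1]
    - [0,0,0.15,0,0,0,-1]
    - [0,0,0.15,0,0,0,-1]
    - [0,0,0.15,0,0,0,-1]
    - [0,0,0.15,0,0,0,-1]
    - [0,0,0,0,0,0,-1]
    - [0,0,0,0,0,0,-1]

```text
time: 19.4
tool_pos: [0.5886, 0.0444, 0.0755]
tool_rot: [-0.0, 0.001, 1.0, -0.0]
contact_force: [0.7, -0.1, -1.0]
gripper_width: 0.507
grasp_force: 61.2
```

>>> move_arm:
  rows:
    - [0,0,0.1,0,0,0,-1]
    - [0,0,0.1,0,0,0,-1]
    - [0,0,0.1,0,0,0,-1]
    - [0,0,0.07,0,0,0,-1]
    - [0,0,0.05,0,0,0,-1]
    - [0,0,0,0,0,0,-1]
    - [0,0,0,0,0,0,-1]

```text
time: 19.98
tool_pos: [0.5887, 0.0444, 0.0715]
tool_rot: [-0.0, 0.001, 1.0, 0.0]
contact_force: [-0.3, 0.4, -0.1]
gripper_width: 0.507
grasp_force: 61.2
```

>>> move_arm:
  rows:
    - [0,0,0.05,0,0,0,-1]
    - [0,0,0.05,0,0,0,-1]
    - [0,0,0.05,0,0,0,-1]
    - [0,0,0,0,0,0,-1]
    - [0,0,0,0,0,0,-1]

```text
time: 20.4
tool_pos: [0.5888, 0.0444, 0.071]
tool_rot: [-0.0, 0.001, 1.0, -0.0]
contact_force: [-2.8, -0.5, 4.3]
gripper_width: 0.504
grasp_force: 61.8
```

It stopped at 0.071 as predicted. One light press, then release and withdraw.

>>> move_arm:
  rows:
    - [0,0,0.05,0,0,0,-1]
    - [0,0,0,0,0,0,-1]
    - [0,0,-0.1,0,0,0,-1]
    - [0,0,0,0,0,0,0.5]
    - [0,0,0,0,0,0,0.9]
    - [0,0,0,0,0,0,0.9]
    - [0,0,0,0,0,0,0.9]
    - [0,0,0,0,0,0,0.9]
    - [0,0,-1,0,0,0,0.9]
    - [0,0,-2,0,0,0,0.9]
    - [0,0,-2.5,0,0,0,0.9]
    - [0,0,-2.5,0,0,0,0.9]
    - [0,2.5,-1,0,0,0,0.9]
    - [0,3,0,0,0,0,0.9]
    - [0,3,0,0,0,0,0.9]
    - [0,3,0,0,0,0,0.9]
    - [0,3,0,0,0,0,0.9]
    - [0,3,0,0,0,0,0.9]
    - [0,0,0,0,0,0,0.9]

```text
time: 21.98
tool_pos: [0.5887, 0.2239, 0.1616]
tool_rot: [0.001, -0.001, 1.0, 0.001]
contact_force: [-0.1, -0.6, -0.9]
gripper_width: 0.945
grasp_force: 0.0
```

```bash
python3 - <<'E'
from plant import manip
from h import *
s=manip.state(); print({k:np.round(s[k],4).tolist() for k in("time","tool_pos","contact_force","gripper_width")})
f=manip.grab_frame("top"); g=manip.grab_frame("side")
cv2.imwrite("pics/m6.png",np.hstack([cv2.resize(f["img"][175:255,370:450],(400,400)),cv2.resize(g["img"][260:340,325:405],(400,400))]))
C=[]
for n,k,u,v in(("top",f,(413,212),175),("side",g,(366,288),165)):
    for c,h in rings(k,vmin=v):
        e=cv2.fitEllipse(c)
        if np.hypot(e[0][0]-u[0],e[0][1]-u[1])<25: ct,r=subcenter(k,c,.062); print(n,np.round(e[0],1),np.round(e[1],1),ct.round(4),r.round(4)); C.append(e[0])
if len(C)==2: print(tri(f,C[0],g,C[1]))
E
```

```text
{'time': 21.9833, 'tool_pos': [0.5887, 0.2239, 0.1616], 'contact_force': [-0.142, -0.6106, -0.9408], 'gripper_width': 0.9455}
top [414.1 216.5] [38.3 56.5] [0.5808 0.0432] 0.0336
side [366.3 294.1] [23.1 33.9] [0.5802 0.0297] 0.0277
[0.58412789 0.0400656  0.05411295]
```

View pics/m6.png

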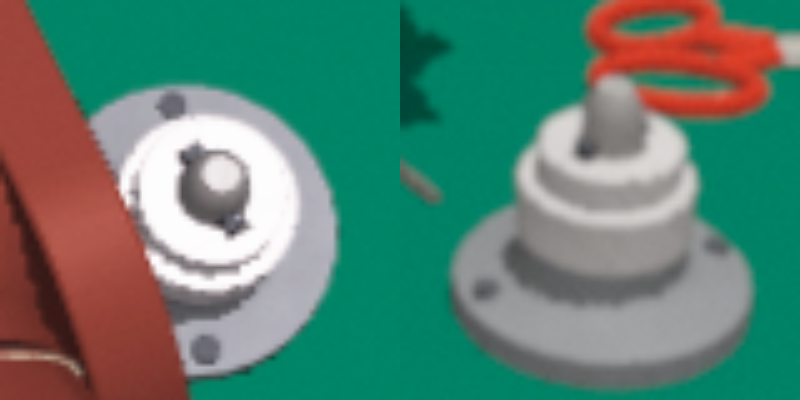

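Both spacers are stacked flat and concentric. In the top crop the thin one is at (218,190) on the thick one, and in the side crop its top face is at (612,148). The key tops show in the keyways and there is no gap. The triangulated numbers from this last script are void because the two outlines merged into one contour. The seating evidence is the picture and the two stop heights. Handing in.

```bash
python3 -c "
from plant import manip
print(manip.job_done())"
```

```text
the job is handed in; nothing more can be done
None
```

Both keyed spacers are on the arbor, thick below and thin on top, each lowered until it stopped at its expected seat height (highest force reading 8.3 N). Neither needed turning under a press because the keyways were lined up beforehand. The arm is clear and I handed the job in at about 22 s; it returned no verdict.

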